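# Nest the mixing tubs into the toolbox and hasp it shut

## Task

Pack up the touch-up kit: nest all the loose grey mixing tubs, mouth up and pushed fully home into one another, in a single upright stack standing in the round well in the red toolbox. Then shut the toolbox lid fully and swing its hasp down over the staple until it lies flat against the front. Leave the other things on the table where they are.

Things in the scene. Friction and masses are not known exactly. Their poses are not given: they have to be found in the camera images.
- tub0: empty grey plastic mixing tub (all alike), 52 mm high, mouth up, 60 g: tapered body, 36 mm across at the base, 57 mm at 36 mm up, then an upright collar 68 mm across, 16 mm high, wall 3 mm. Nested fully, its collar's underside rests on the next tub's rim, 16 mm higher than that tub, with 2 mm play. Origin: centre of the underside; z up through the mouth. Some tubs may be absent
- tub1: empty grey plastic mixing tub (all alike), 52 mm high, mouth up, 60 g: tapered body, 36 mm across at the base, 57 mm at 36 mm up, then an upright collar 68 mm across, 16 mm high, wall 3 mm. Nested fully, its collar's underside rests on the next tub's rim, 16 mm higher than that tub, with 2 mm play. Origin: centre of the underside; z up through the mouth. Some tubs may be absent
- tub2: empty grey plastic mixing tub (all alike), 52 mm high, mouth up, 60 g: tapered body, 36 mm across at the base, 57 mm at 36 mm up, then an upright collar 68 mm across, 16 mm high, wall 3 mm. Nested fully, its collar's underside rests on the next tub's rim, 16 mm higher than that tub, with 2 mm play. Origin: centre of the underside; z up through the mouth. Some tubs may be absent
- tub3: empty grey plastic mixing tub (all alike), 52 mm high, mouth up, 60 g: tapered body, 36 mm across at the base, 57 mm at 36 mm up, then an upright collar 68 mm across, 16 mm high, wall 3 mm. Nested fully, its collar's underside rests on the next tub's rim, 16 mm higher than that tub, with 2 mm play. Origin: centre of the underside; z up through the mouth. Some tubs may be absent
- tub4: empty grey plastic mixing tub (all alike), 52 mm high, mouth up, 60 g: tapered body, 36 mm across at the base, 57 mm at 36 mm up, then an upright collar 68 mm across, 16 mm high, wall 3 mm. Nested fully, its collar's underside rests on the next tub's rim, 16 mm higher than that tub, with 2 mm play. Origin: centre of the underside; z up through the mouth. Some tubs may be absent
- tub5: empty grey plastic mixing tub (all alike), 52 mm high, mouth up, 60 g: tapered body, 36 mm across at the base, 57 mm at 36 mm up, then an upright collar 68 mm across, 16 mm high, wall 3 mm. Nested fully, its collar's underside rests on the next tub's rim, 16 mm higher than that tub, with 2 mm play. Origin: centre of the underside; z up through the mouth. Some tubs may be absent
- toolbox: red steel toolbox, fixed; 180 mm deep (x), 320 wide (y), body 100 mm high, walls 4 mm; 150 mm high when shut. Origin: centre of the underside; -x is the front (faces roughly the robot's left), lid hinged at +x. Black foam insert to 20 mm height; +y half holds a filler tin 95 mm high, -y half the well. Staple: 5 mm steel loop at the front's middle, 79 to 101 mm high, standing 19 mm out
- well (a point): centre of the yellow floor of the round well in the insert, 8 mm above the toolbox's underside, at y = -60 mm in the toolbox's frame; the well is 50 mm across and 12 mm deep. Axes as the toolbox
- lid (a joint): lid angle, rad: 0 shut, 1.57 upright, 1.9 fully back. Stiff friction hinge: stays where left, moves with about 5 N at its front edge. The lid is a pan 180 by 320 mm, 50 mm deep, 4 mm thick, its rim in the plane of the hinge axis; a folded carry bail stands 10 mm proud of its top within 60 mm of the middle
- lid_hinge (a point): middle of the lid's hinge axis, at the back top edge of the toolbox body, 100 mm above its underside and 90 mm behind its centre; the axis runs along the toolbox's y
- lid_front (a point): middle of the lid's front top edge: 180 mm from the hinge axis along the lid and 50 mm out to its outer top face. Lies at 150 mm height when shut
- hasp (a joint): angle of the hasp to the lid's front, rad: 0 is hanging down flat along the front (closed, staple through its slot), 1.57 standing straight out from the front; opens up to 2.6. Friction holds it where it is left (about 1 N at its end to move); pushing on its outer face closes it
- hasp_hinge (a point): middle of the hasp's hinge axis (along the toolbox's y), 5 mm before the lid's front face, 30 mm above the lid's rim: 130 mm above the toolbox's underside when shut. The hasp is a steel strap 66 mm long, 44 mm wide, 4 mm thick, with a slot 10 mm wide from 27 to 53 mm from the hinge and a rolled end lip 8 mm thick
- hasp_end (a point): free end of the hasp, 66 mm from its hinge axis
- tape: roll of black tape lying flat, 60 mm across, 19 mm high. Origin: centre of its underside. Not part of the job
- primer: small closed round tin, 48 mm across, 60 mm high, standing among the tubs. Origin: centre of its underside. Not part of the job
- glue: small closed amber jar with a black cap, 38 mm across, 75 mm high, standing among the tubs. Origin: centre of its underside. Not part of the job
- screwdriver: screwdriver with a yellow handle, 200 mm long, lying; 26 mm thick. Origin: underside at mid length. Not part of the job
- brush: paint brush, 200 mm long, 42 mm wide, lying; 20 mm thick. Origin: underside at mid length. Not part of the job
- tin: closed round metal tin, 100 mm across, 110 mm high. Origin: centre of its underside. Not part of the job
- spray: closed white plastic bottle, 76 mm across, 200 mm high. Origin: centre of its underside. Not part of the job
- scraper: scraper with a wooden handle, 240 mm long, blade 65 mm wide, lying; 20 mm thick. Origin: underside at mid length. Not part of the job

How it is judged:
By the outcome, as a careful person would: the job done as asked, in the order asked, and still so for the second after the job is handed in, with the robot touching nothing.
Of tub0, tub1, tub2, tub3, tub4, tub5 only 4 to 6 are there at a start; the rules pass over those that are not, and their reading is None.
At some moment in a run one of tub0, tub1, tub2, tub3, tub4, tub5 may be knocked a few centimetres aside while the robot is not near it.
It also fails if it takes over 210 s, if anything falls off the work surface, if the arm or the gripper's body presses on something with over 40 N, if the wrist force passes 120 N, or if a joint passes its speed limit or range.

## Robot

A 6-joint arm with a two-finger parallel gripper is mounted at the origin on the work surface. World frame = base frame: x ahead of the robot, y to its left, z up, the work surface at z = 0. Lengths are in m, angles in rad, forces in N, time in s.
With the tool pointing down it reaches from about 0.325 to 0.85 m from the base axis. Payload 4.4 kg.
Tool frame: the origin (TCP) lies between the finger pads; the fingertips stand 11 mm ahead of it and the grasp point (between the pads) lies 8 mm behind it; z points along the fingers, y is the line along which they close (so a half turn about z gives the same grasp; the last joint's range is limited). The gripper opens to 94 mm and grips with 3 to 60 N. Pads are 16 mm wide; open, the fingers measure 119 mm over their backs; the gripper's body (75 mm by 177 mm) begins 78 mm behind the grasp point.
Start: joints at [1.097, 0.207, 1.542, -0, 1.393, -0.15], TCP at [0.182, 0.545, 0.216] pointing down, gripper open.
Joint ranges: [-2.73, 2.73], [-0.86, 2.22], [0.23, 2.46], [-1.11, 4.25], [0.08, 2.63], [-2.82, 2.82]. Speed limits (rad/s): [2.79, 2.79, 3.14, 3.14, 3.14, 3.14].

## Interface

Orientations are given as a unit quaternion [w, x, y, z].
In Python, from cell import arm, cams, workorder gives the robot as it stands.
- The arm moves only by the tool servo_tool, never from a script. Its argument "commands" is a list of rows, each a list of 7 numbers: the shift along the tool's x, y, z as a fraction of full scale, then the turn, a rotation vector about the tool's x, y, z as a fraction of full scale, then the opening, from 0 (shut) to 1 (fully open). In form: [[tx, ty, tz, wx, wy, wz, hand], ...]. A call has 1 to 12 rows; each row is the pose to reach, as a shift and turn from the pose commanded when the call began, along the tool's axes at that moment, turning the shorter way round; what a row does not reach only later rows make up. Full scale, the value 1, is 400 mm for a shift and 360 degrees for a turn. A row lasts 1/12 s, in which the tool goes at most 41.7 mm and 7.16 degrees, less where a joint would pass 70% of its speed; a pose out of reach is approached as far as the arm can. A call with a number of a shift or a turn outside -1 to 1 is refused whole. A call with a gripper value outside its range is refused whole. The fingers move at their own pace and stop on an object; "squeeze" is the grip in N (left out, the last holds). Time passes only in rows, so rows that repeat a pose let the fingers close. It gives the time, the measured TCP pose, the force, the opening and the grip force at its end, in the units of the state.
- arm.get_obs(): the state, without advancing time (a new reading comes with each control period).
- cams.grab_frame(name): name is "side" or "top" or "wrist"; returns a dict with "img" (400x640x3 uint8, red, green, blue), "K" (3x3 intrinsics, pixels), "dist_coeffs" ([k1, k2, p1, p2, k3] as OpenCV has them; the pictures are not rectified), "origin" and "attitude" of the camera in the world. Camera axes: x right, y down, z forward; pixel columns grow to the right and rows downward; lengths in m; the calibration is good to about 2 mm. A picture is of the moment at which its call begins. There is no depth.
- workorder.hand_in(): hands the job in; it is judged then, once.
Trained networks look in the newest picture that a camera, given by its name, has taken for a name from the list of things; names that differ only in an ending like _2 or _b are one class to them, and where a whole thing is asked for, a point or a joint stands for the part that bears it (a point fixed in the world has none). Each returns a list of dicts, best first, with "conf" (0 to 1); they miss things now and then, are a little off and sometimes report something else, mostly with a low value. They report only what shows in the picture. A call takes as long as a camera call.
- cams.boxes_of(camera, target): "xyz" ([x, y, z] in m, in the coordinates of the camera as it stood for that picture, good to about 4 mm: the middle of the surface that is visible of it).
- cams.pinpoint(camera, target): "xyz" ([x, y, z] in m, in the coordinates of the camera as it stood for that picture, good to about 4 mm: a listed point, or the origin of a listed thing).
The state is a dict: "t": time; "joint_pos": joint angles; "joint_vel": joint speeds; "tau": joint torques, N m; "tcp_pos": TCP position; "ee_rot": TCP orientation; "contact_force": force on the tool from outside, world axes, zero at the start; "wrist_torque": the same for the moment, N m; "grip_width": opening from 0.0 (shut) to 1.0 (fully open); "grasp_force": force on a finger pad.
Only numpy, scipy, OpenCV 4.12 (cv2) and the standard library are available. Lean on these libraries where they do the work, as an engineer would, in place of code of your own. Each camera call takes 0.05 s, during which the arm holds its last target. There are 200 camera calls.

## Working session

There is one attempt and no reset: what is moved stays moved. The work goes in short steps, Python scripts to look and compute and a tool call to move; the robot and the scene stay as the last step left them, time stands still between calls to the robot, and variables do not carry over. Pictures are saved under pics/ and viewed, at most 14 in all, crops included, and the job is handed in when it is done.

Besides the shell and the picture viewer there is one more tool, called after "Request:" as name([rows], argument=value, ...), one row to a line, values as JSON. servo_tool: Moves the arm, as the interface text tells. Its arguments: {"type":"object","properties":{"commands":{"type":"array"},"squeeze":{"type":"number"}},"required":["commands"]}

```bash
mkdir -p pics; ls
cat > h.py <<'E'
import numpy as np, cv2
from scipy.spatial.transform import Rotation as R
from cell import arm, cams, workorder
def att(a):
    a=np.array(a,float)
    return a if a.shape==(3,3) else R.from_quat(a,scalar_first=True).as_matrix()
def save(cam,name,f=None):
    f=f or cams.grab_frame(cam); cv2.imwrite(f'pics/{name}.png',f['img'][:,:,::-1]); return f
def W(f,p): return att(f['attitude'])@np.array(p)+np.array(f['origin'])
def find(f,cam,t,fn='pinpoint'):
    return [(round(d['conf'],2),W(f,d['xyz']).round(3).tolist()) for d in getattr(cams,fn)(cam,t)]
E
python3 - <<'E'
from h import *
o=arm.get_obs(); print({k:np.round(v,3).tolist() for k,v in o.items()})
for c in ['top','side']:
    f=save(c,c+'0'); print(c,np.array(f['origin']).round(3),np.array(f['attitude']).round(3).tolist())
    for t in ['tub0','well','toolbox','lid_hinge','lid_front','hasp_hinge','hasp_end','primer','glue','tape','tin','spray']:
        print(t,find(f,c,t))
E
```

```text
pics
{'t': 0.0, 'joint_pos': [1.098, 0.207, 1.543, -0.0, 1.394, -0.15], 'joint_vel': [-0.001, 0.0, 0.001, -0.0, 0.0, 0.001], 'tau': [-0.001, -37.088, -28.142, 0.07, 0.036, -0.0], 'tcp_pos': [0.182, 0.545, 0.215], 'ee_rot': [-0.0, 0.161, 0.987, -0.001], 'contact_force': [-0.758, 0.238, 0.492], 'wrist_torque': [0.014, 0.04, 0.044], 'grasp_force': 0.0, 'grip_width': 0.997}
top [0.463 0.043 1.522] [0.019, -0.703, 0.71, -0.032]
tub0 [(0.91, [0.596, 0.36, 0.0]), (0.7, [0.466, 0.268, -0.001]), (0.68, [0.478, 0.079, -0.001]), (0.65, [0.585, 0.232, -0.002]), (0.63, [0.611, 0.12, -0.003])]
well [(0.56, [0.5, -0.17, 0.007])]
toolbox [(0.81, [0.555, -0.164, 0.001])]
lid_hinge [(0.97, [0.565, -0.253, 0.097])]
lid_front [(0.8, [0.582, -0.348, 0.26])]
hasp_hinge [(0.73, [0.58, -0.324, 0.272]), (0.48, [0.564, -0.249, 0.097])]
hasp_end [(0.67, [0.578, -0.324, 0.34])]
primer [(0.71, [0.53, 0.187, 0.001]), (0.68, [0.313, -0.197, -0.002])]
glue [(0.46, [0.527, 0.335, 0.001])]
tape [(0.66, [0.315, -0.196, -0.001]), (0.56, [0.609, 0.12, 0.001]), (0.21, [0.321, 0.249, -0.003])]
tin [(0.61, [0.773, 0.016, -0.0])]
spray [(0.94, [0.619, 0.501, -0.002])]
side [ 0.38  -0.909  1.012] [-0.401, 0.913, -0.066, 0.036]
tub0 [(0.8, [0.589, 0.23, -0.001]), (0.78, [0.472, 0.268, 0.004]), (0.71, [0.474, 0.085, 0.0]), (0.64, [0.602, 0.367, 0.006]), (0.56, [0.612, 0.117, 0.003])]
well []
toolbox []
lid_hinge [(0.69, [0.531, 0.333, 0.001])]
lid_front [(0.63, [0.581, -0.346, 0.261])]
hasp_hinge [(0.78, [0.578, -0.328, 0.274]), (0.4, [0.469, 0.266, 0.005])]
hasp_end [(0.62, [0.608, 0.118, 0.004]), (0.57, [0.576, -0.331, 0.341])]
primer [(0.58, [0.527, 0.181, 0.001]), (0.24, [0.601, 0.364, 0.006])]
glue [(0.68, [0.53, 0.33, 0.002]), (0.37, [0.617, 0.505, 0.003])]
tape [(0.81, [0.313, -0.204, 0.001])]
tin [(0.75, [0.777, 0.018, 0.0]), (0.43, [0.6, 0.361, 0.007])]
spray [(0.9, [0.62, 0.504, 0.0])]
```

View pics/top0.png

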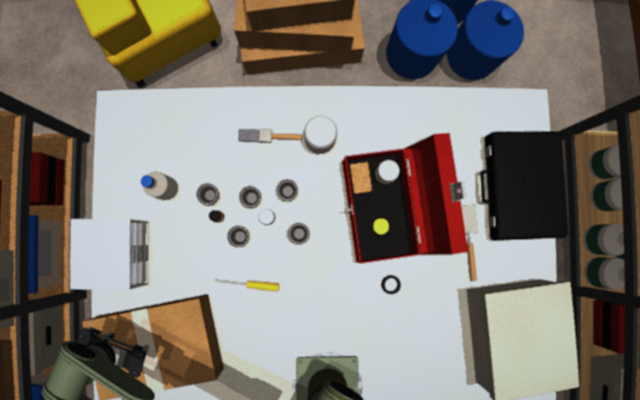

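View pics/side0.png

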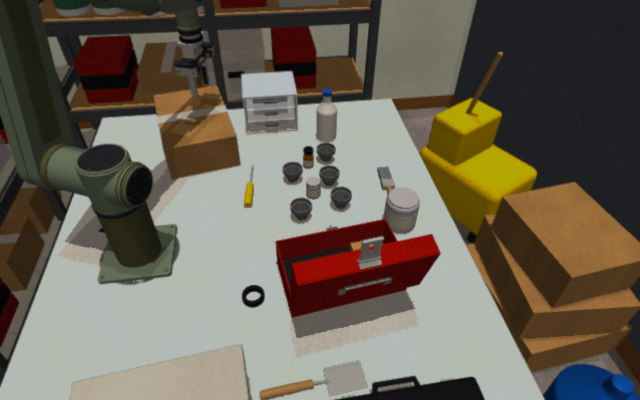

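Top (640×400): five tubs at about (208,194), (250,196), (287,189), (238,236) and (299,233). The primer is at (266,216) and the glue at (217,216). The well is at (381,227), and the lid leans back with the hasp pointing up at (457,190). The side view shows the same five tubs and the open lid. The detections match both pictures.

```bash
cat >> h.py <<'E'
def go(p,phi,o=None):
    "print fractions from the present commanded (measured) pose to p with closing line at phi deg"
    o=o or arm.get_obs(); r=R.from_quat(o['ee_rot'],scalar_first=True)
    best=None
    for k in (0,180):
        a=np.deg2rad(phi+k); y=np.array([np.cos(a),np.sin(a),0]); z=np.array([0,0,-1.])
        t=R.from_matrix(np.column_stack([np.cross(y,z),y,z])); v=(r.inv()*t).as_rotvec()
        if best is None or np.linalg.norm(v)<np.linalg.norm(best): best=v
    print('go',p,phi,((r.inv().apply(np.array(p)-o['tcp_pos']))/0.4).round(4).tolist(),(best/2/np.pi).round(4).tolist())
def tubs():
    out=[]
    for c in ('top','side'):
        f=cams.grab_frame(c); out.append([x for x in find(f,c,'tub0') if x[0]>.3]); print(c,out[-1])
    o=arm.get_obs(); print(round(o['t'],2),np.round(o['tcp_pos'],4),np.round(o['contact_force'],1))
E
python3 -c "
from h import *
go([.469,.268,.22],6)"
```

```text
go [0.469, 0.268, 0.22] 6 [-0.8994, -0.4302, -0.0089] [0.0, -0.0, 0.182]
```

Request:
servo_tool([
  [0, 0, -0.1, 0, 0, 0, 1],
  [-0.9, -0.43, -0.06, 0, 0, 0.182, 1],
  [-0.9, -0.43, -0.06, 0, 0, 0.182, 1],
  [-0.9, -0.43, -0.06, 0, 0, 0.182, 1],
  [-0.9, -0.43, -0.06, 0, 0, 0.182, 1],
  [-0.9, -0.43, -0.06, 0, 0, 0.182, 1],
  [-0.9, -0.43, -0.06, 0, 0, 0.182, 1],
  [-0.9, -0.43, -0.06, 0, 0, 0.182, 1],
  [-0.9, -0.43, -0.06, 0, 0, 0.182, 1],
  [-0.9, -0.43, -0.06, 0, 0, 0.182, 1],
  [-0.9, -0.43, -0.06, 0, 0, 0.182, 1],
  [-0.9, -0.43, -0.06, 0, 0, 0.182, 1],
], squeeze=10)

```text
t: 2.3
tcp_pos: [0.4726, 0.2643, 0.2402]
ee_rot: [0.001, 0.672, 0.741, -0.0]
contact_force: [0.4, 0.1, -0.8]
grip_width: 1.001
grasp_force: 0.0
```

```bash
python3 -c "
from h import *
tubs(); go([.469,.268,.047],6); f=save('wrist','w0'); print(find(f,'wrist','tub0'))"
```

```text
top [(0.84, [0.596, 0.359, -0.001]), (0.79, [0.583, 0.232, -0.002]), (0.77, [0.48, 0.08, 0.001]), (0.71, [0.608, 0.12, -0.0])]
side [(0.8, [0.599, 0.359, 0.005]), (0.68, [0.608, 0.119, 0.007]), (0.68, [0.588, 0.228, -0.001]), (0.57, [0.47, 0.266, 0.004])]
2.5 [0.4685 0.2687 0.2404] [-0.2  0.1 -0.2]
go [0.469, 0.268, 0.047] 6 [-0.0021, 0.0013, 0.4836] [-0.0001, -0.0001, 0.0001]
[(0.93, [0.476, 0.085, 0.0]), (0.74, [0.588, 0.229, -0.0]), (0.72, [0.47, 0.265, 0.002]), (0.69, [0.595, 0.363, 0.001]), (0.56, [0.612, 0.116, 0.001])]
```

View pics/w0.png

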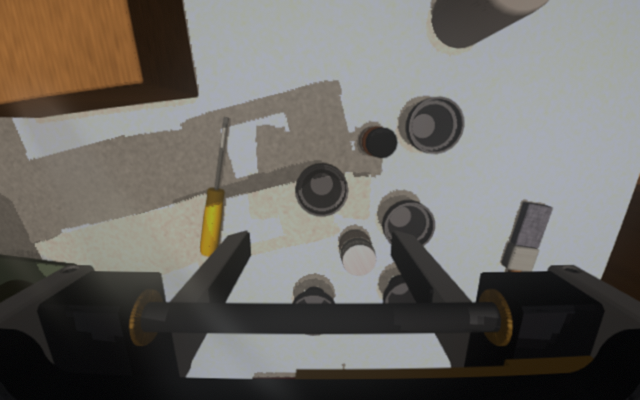

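The wrist view shows tub B at (321,188), between the open fingers at (230,250) and (410,250) and clear of the glue cap at (378,141). I'll descend, grip and lift.

Request:
servo_tool([
  [0, 0.003, 0.25, 0, 0, 0, 1],
  [0, 0.003, 0.483, 0, 0, 0, 1],
  [0, 0.003, 0.483, 0, 0, 0, 1],
  [0, 0.003, 0.483, 0, 0, 0, 1],
  [0, 0.003, 0.483, 0, 0, 0, 1],
  [0, 0.003, 0.483, 0, 0, 0, 1],
  [0, 0.003, 0.483, 0, 0, 0, 1],
  [0, 0.003, 0.483, 0, 0, 0, 0.5],
  [0, 0.003, 0.483, 0, 0, 0, 0.5],
  [0, 0.003, 0.483, 0, 0, 0, 0.5],
  [0, 0.003, 0.483, 0, 0, 0, 0.5],
  [0, 0.003, 0.483, 0, 0, 0, 0.5],
])

```text
t: 3.6
tcp_pos: [0.4718, 0.2687, 0.0492]
ee_rot: [0.001, 0.669, 0.743, 0.002]
contact_force: [-0.9, 0.1, 6.1]
grip_width: 0.73
grasp_force: 10.0
```

```bash
python3 -c "
from h import *
go([.498,-.171,.22],6)"
```

```text
go [0.498, -0.171, 0.22] 6 [-1.0997, -0.048, -0.4282] [0.0005, -0.0002, -0.0]
```

Request:
servo_tool([
  [0, 0, -0.25, 0, 0, 0, 0.5],
  [0, 0, -0.43, 0, 0, 0, 0.5],
  [0, 0, -0.43, 0, 0, 0, 0.5],
  [-0.3, -0.013, -0.43, 0, 0, 0, 0.5],
  [-0.9, -0.04, -0.43, 0, 0, 0, 0.5],
  [-0.9, -0.04, -0.43, 0, 0, 0, 0.5],
  [-0.9, -0.04, -0.43, 0, 0, 0, 0.5],
  [-0.9, -0.04, -0.43, 0, 0, 0, 0.5],
  [-0.9, -0.04, -0.43, 0, 0, 0, 0.5],
  [-0.9, -0.04, -0.43, 0, 0, 0, 0.5],
  [-0.9, -0.04, -0.43, 0, 0, 0, 0.5],
  [-0.9, -0.04, -0.43, 0, 0, 0, 0.5],
])

```text
t: 4.6
tcp_pos: [0.492, -0.0949, 0.2202]
ee_rot: [0.001, 0.67, 0.742, -0.0]
contact_force: [0.3, -0.1, -0.7]
grip_width: 0.732
grasp_force: 10.0
```

```bash
python3 -c "
from h import *
f=save('wrist','w1')
for t in ['well','tub0','lid_hinge','toolbox']: print(t,find(f,'wrist',t))
f=cams.grab_frame('top')
for t in ['well','toolbox','lid_hinge']: print(t,find(f,'top',t))
go([.498,-.171,.057],6);print(arm.get_obs()['contact_force'])"
```

```text
well [(0.22, [0.491, -0.101, 0.176])]
tub0 [(0.88, [0.61, 0.116, 0.002]), (0.86, [0.491, -0.098, 0.173]), (0.58, [0.479, 0.086, 0.0])]
lid_hinge [(0.77, [0.566, -0.257, 0.1])]
toolbox []
well []
toolbox [(0.91, [0.553, -0.163, 0.003])]
lid_hinge [(0.91, [0.563, -0.252, 0.095])]
go [0.498, -0.171, 0.057] 6 [-0.2027, -0.0061, 0.405] [-0.0001, -0.0001, 0.0003]
[ 0.15242392 -0.62729948 -0.48583563]
```

View pics/w1.png

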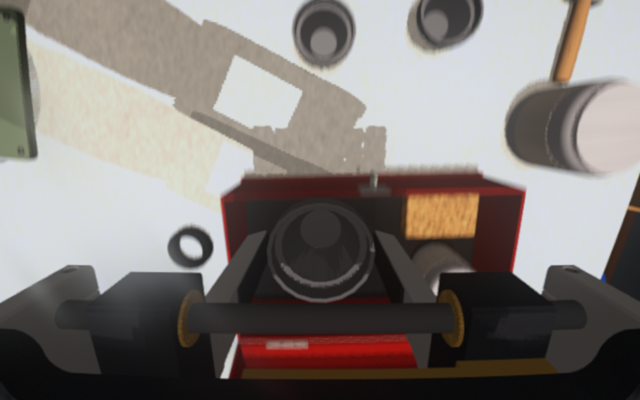

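The held tub hangs at (320,250), level between the fingers. The box's front wall, with the staple at (375,182), lies below, and the filler tin is at (440,270).

Request:
servo_tool([
  [-0.1, -0.003, 0, 0, 0, 0, 0.5],
  [-0.203, -0.006, 0, 0, 0, 0, 0.5],
  [-0.203, -0.006, 0, 0, 0, 0, 0.5],
  [-0.203, -0.006, 0.1, 0, 0, 0, 0.5],
  [-0.203, -0.006, 0.2, 0, 0, 0, 0.5],
  [-0.203, -0.006, 0.3, 0, 0, 0, 0.5],
  [-0.203, -0.006, 0.37, 0, 0, 0, 0.5],
  [-0.203, -0.006, 0.4, 0, 0, 0, 0.5],
  [-0.203, -0.006, 0.41, 0, 0, 0, 0.5],
  [-0.203, -0.006, 0.41, 0, 0, 0, 0.5],
])

```text
t: 5.88
tcp_pos: [0.4975, -0.1712, 0.0548]
ee_rot: [-0.001, 0.669, 0.744, -0.0]
contact_force: [-0.6, -0.6, -1.0]
grip_width: 0.731
grasp_force: 10.0
```

Request:
servo_tool([
  [0, 0, 0.002, 0, 0, 0, 0.88],
  [0, 0, 0.002, 0, 0, 0, 0.88],
  [0, 0, 0.002, 0, 0, 0, 0.88],
  [0, 0, -0.1, 0, 0, 0, 0.88],
  [0, 0, -0.3, 0, 0, 0, 0.88],
  [0, 0, -0.41, 0, 0, 0, 0.88],
  [0, 0, -0.41, 0, 0, 0, 0.88],
  [0, 0, -0.41, 0, 0, 0, 0.88],
  [0.3, 0, -0.41, 0, 0, 0, 0.88],
  [0.55, 0, -0.41, 0, 0, 0, 0.88],
  [0.62, 0, -0.41, 0, 0, 0, 0.88],
  [0.62, 0, -0.41, 0, 0, 0, 0.88],
])

```text
t: 6.88
tcp_pos: [0.4808, -0.0055, 0.22]
ee_rot: [0.001, 0.67, 0.743, 0.001]
contact_force: [1.2, 0.2, -0.8]
grip_width: 0.88
grasp_force: 0.0
```

```bash
python3 -c "
from h import *
tubs();f=save('wrist','w2'); print(find(f,'wrist','tub0'),find(f,'wrist','well'))
go([.478,.084,.049],6)"
```

```text
top [(0.92, [0.586, 0.232, -0.001]), (0.86, [0.597, 0.361, 0.002]), (0.73, [0.498, -0.17, 0.005]), (0.7, [0.476, 0.081, 0.0]), (0.69, [0.611, 0.119, -0.003])]
side [(0.86, [0.607, 0.12, 0.003]), (0.82, [0.592, 0.231, -0.0]), (0.74, [0.471, 0.083, -0.002]), (0.55, [0.603, 0.359, 0.003])]
7.08 [ 0.481  -0.0059  0.2198] [ 0.5 -0.6  0.3]
[(0.94, [0.609, 0.118, -0.001]), (0.87, [0.497, -0.175, 0.01]), (0.83, [0.479, 0.085, 0.004]), (0.68, [0.589, 0.229, -0.001])] [(0.97, [0.494, -0.175, 0.006])]
go [0.478, 0.084, 0.049] 6 [0.2299, 0.0154, 0.426] [0.0001, 0.0001, -0.0003]
```

Request:
servo_tool([
  [0.1, 0.01, 0, 0, 0, 0, 0.95],
  [0.228, 0.014, 0, 0, 0, 0, 0.95],
  [0.228, 0.014, 0.1, 0, 0, 0, 0.95],
  [0.228, 0.014, 0.2, 0, 0, 0, 0.95],
  [0.228, 0.014, 0.3, 0, 0, 0, 0.95],
  [0.228, 0.014, 0.426, 0, 0, 0, 0.95],
  [0.228, 0.014, 0.426, 0, 0, 0, 0.95],
  [0.228, 0.014, 0.426, 0, 0, 0, 0.5],
  [0.228, 0.014, 0.426, 0, 0, 0, 0.5],
  [0.228, 0.014, 0.426, 0, 0, 0, 0.5],
  [0.228, 0.014, 0.426, 0, 0, 0, 0.5],
  [0.228, 0.014, 0.426, 0, 0, 0, 0.5],
])

```text
t: 8.23
tcp_pos: [0.4797, 0.0841, 0.0516]
ee_rot: [0.002, 0.669, 0.743, 0.002]
contact_force: [0.0, -0.0, 4.4]
grip_width: 0.73
grasp_force: 10.0
```

Request:
servo_tool([
  [0, 0, -0.1, 0, 0, 0, 0.5],
  [0, 0, -0.3, 0, 0, 0, 0.5],
  [0, 0, -0.426, 0, 0, 0, 0.5],
  [0, 0, -0.426, 0, 0, 0, 0.5],
  [-0.2, -0.01, -0.426, 0, 0, 0, 0.5],
  [-0.5, -0.01, -0.426, 0, 0, 0, 0.5],
  [-0.6, -0.01, -0.426, 0, 0, 0, 0.5],
  [-0.6, -0.01, -0.426, 0, 0, 0, 0.5],
  [-0.6, -0.01, -0.426, 0, 0, 0, 0.5],
  [-0.6, -0.01, -0.426, 0, 0, 0, 0.5],
  [-0.6, -0.01, -0.426, 0, 0, 0, 0.5],
])

```text
t: 9.15
tcp_pos: [0.4987, -0.1607, 0.221]
ee_rot: [0.003, 0.671, 0.741, -0.001]
contact_force: [-0.4, -0.1, -0.3]
grip_width: 0.731
grasp_force: 10.0
```

```bash
python3 -c "
from h import *
f=save('wrist','w3'); print(find(f,'wrist','tub0'))
go([.498,-.172,.071],6)"
```

```text
[(0.98, [0.5, -0.174, 0.006]), (0.59, [0.497, -0.157, 0.17]), (0.52, [0.78, 0.013, -0.003])]
go [0.498, -0.172, 0.071] 6 [-0.0404, -0.0046, 0.373] [0.0002, 0.0, -0.0005]
```

Request:
servo_tool([
  [-0.03, -0.004, 0, 0, 0, 0, 0.5],
  [-0.03, -0.004, 0, 0, 0, 0, 0.5],
  [-0.03, -0.004, 0.1, 0, 0, 0, 0.5],
  [-0.03, -0.004, 0.2, 0, 0, 0, 0.5],
  [-0.03, -0.004, 0.25, 0, 0, 0, 0.5],
  [-0.03, -0.004, 0.3, 0, 0, 0, 0.5],
  [-0.03, -0.004, 0.33, 0, 0, 0, 0.5],
  [-0.03, -0.004, 0.35, 0, 0, 0, 0.5],
  [-0.03, -0.004, 0.366, 0, 0, 0, 0.5],
  [-0.03, -0.004, 0.366, 0, 0, 0, 0.5],
])

```text
t: 10.08
tcp_pos: [0.4992, -0.1679, 0.0745]
ee_rot: [0.002, 0.669, 0.743, -0.0]
contact_force: [-0.1, 0.3, 1.3]
grip_width: 0.731
grasp_force: 10.0
```

Request:
servo_tool([
  [0, 0, 0.01, 0, 0, 0, 0.5],
  [0, 0, 0.01, 0, 0, 0, 0.5],
])

```text
t: 10.25
tcp_pos: [0.499, -0.169, 0.072]
ee_rot: [0.003, 0.669, 0.744, -0.001]
contact_force: [-4.1, -3.3, 9.8]
grip_width: 0.73
grasp_force: 11.2
```

Request:
servo_tool([
  [0, 0, 0.005, 0, 0, 0, 0.88],
  [0, 0, 0.005, 0, 0, 0, 0.88],
  [0, 0, 0.005, 0, 0, 0, 0.88],
  [0, 0, -0.1, 0, 0, 0, 0.88],
  [0, 0, -0.3, 0, 0, 0, 0.88],
  [0, 0, -0.39, 0, 0, 0, 0.88],
  [0, 0, -0.39, 0, 0, 0, 0.88],
  [0.1, 0, -0.39, 0, 0, 0, 0.88],
  [0.3, 0.15, -0.39, 0, 0, 0, 0.88],
  [0.55, 0.3, -0.39, 0, 0, 0, 0.88],
  [0.62, 0.3, -0.39, 0, 0, 0, 0.88],
  [0.62, 0.3, -0.39, 0, 0, 0, 0.88],
])

```text
t: 11.25
tcp_pos: [0.5647, 0.0256, 0.2256]
ee_rot: [0.001, 0.669, 0.743, 0.001]
contact_force: [0.3, 0.1, 0.2]
grip_width: 0.88
grasp_force: 0.0
```

```bash
python3 -c "
from h import *
tubs();f=save('wrist','w4'); print(find(f,'wrist','tub0'))
go([.609,.118,.049],6)"
```

```text
top [(0.97, [0.583, 0.232, -0.003]), (0.78, [0.61, 0.12, -0.002]), (0.72, [0.499, -0.174, 0.024]), (0.71, [0.593, 0.359, -0.001]), (0.38, [0.496, -0.17, 0.006])]
side [(0.84, [0.588, 0.23, 0.0]), (0.45, [0.601, 0.362, 0.004])]
11.45 [0.5641 0.0249 0.2248] [-0.4  0.4 -0. ]
[(0.88, [0.613, 0.117, 0.001]), (0.66, [0.499, -0.172, 0.009]), (0.62, [0.588, 0.226, -0.001])]
go [0.609, 0.118, 0.049] 6 [0.2248, 0.1374, 0.4394] [-0.0001, 0.0001, -0.0001]
```

View pics/w4.png

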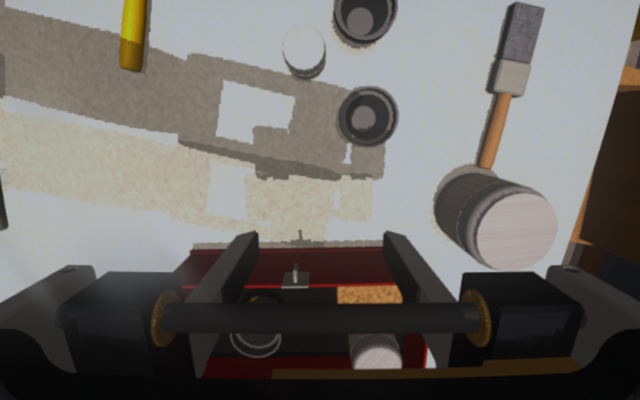

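The wrist view shows the nested pair at (257,325), with concentric rims; top reads the upper base at z = 24 mm, so it is fully home. Tub E is at (368,115). I'll grasp it.

Request:
servo_tool([
  [0.1, 0.06, 0, 0, 0, 0, 0.95],
  [0.225, 0.14, 0, 0, 0, 0, 0.95],
  [0.225, 0.14, 0.1, 0, 0, 0, 0.95],
  [0.225, 0.14, 0.2, 0, 0, 0, 0.95],
  [0.225, 0.14, 0.3, 0, 0, 0, 0.95],
  [0.225, 0.14, 0.44, 0, 0, 0, 0.95],
  [0.225, 0.14, 0.44, 0, 0, 0, 0.95],
  [0.225, 0.14, 0.44, 0, 0, 0, 0.5],
  [0.225, 0.14, 0.44, 0, 0, 0, 0.5],
  [0.225, 0.14, 0.44, 0, 0, 0, 0.5],
  [0.225, 0.14, 0.44, 0, 0, 0, 0.5],
  [0.225, 0.14, 0.44, 0, 0, 0, 0.5],
])

```text
t: 12.55
tcp_pos: [0.6126, 0.1186, 0.0517]
ee_rot: [0.002, 0.669, 0.743, 0.002]
contact_force: [-0.4, 0.2, 1.8]
grip_width: 0.723
grasp_force: 10.0
```

Request:
servo_tool([
  [0, 0, -0.1, 0, 0, 0, 0.5],
  [0, 0, -0.3, 0, 0, 0, 0.5],
  [0, 0, -0.44, 0, 0, 0, 0.5],
  [0, 0, -0.44, 0, 0, 0, 0.5],
  [-0.2, -0.1, -0.44, 0, 0, 0, 0.5],
  [-0.5, -0.25, -0.44, 0, 0, 0, 0.5],
  [-0.7, -0.35, -0.44, 0, 0, 0, 0.5],
  [-0.7, -0.35, -0.44, 0, 0, 0, 0.5],
  [-0.7, -0.35, -0.44, 0, 0, 0, 0.5],
  [-0.7, -0.35, -0.44, 0, 0, 0, 0.5],
  [-0.7, -0.35, -0.44, 0, 0, 0, 0.5],
  [-0.7, -0.35, -0.44, 0, 0, 0, 0.5],
])

```text
t: 13.55
tcp_pos: [0.4991, -0.1782, 0.2267]
ee_rot: [0.002, 0.67, 0.742, -0.0]
contact_force: [0.1, -0.0, -0.8]
grip_width: 0.725
grasp_force: 10.0
```

```bash
python3 -c "
from h import *
f=save('wrist','w5'); print(find(f,'wrist','tub0'))
go([.498,-.172,.089],6)"
```

```text
[(0.94, [0.497, -0.181, 0.178]), (0.67, [0.496, -0.169, 0.024])]
go [0.498, -0.172, 0.089] 6 [0.0159, -0.0033, 0.344] [0.0004, 0.0005, -0.0009]
```

Request:
servo_tool([
  [0.016, -0.002, 0, 0, 0, 0, 0.5],
  [0.016, -0.002, 0.1, 0, 0, 0, 0.5],
  [0.016, -0.002, 0.18, 0, 0, 0, 0.5],
  [0.016, -0.002, 0.23, 0, 0, 0, 0.5],
  [0.016, -0.002, 0.27, 0, 0, 0, 0.5],
  [0.016, -0.002, 0.3, 0, 0, 0, 0.5],
  [0.016, -0.002, 0.325, 0, 0, 0, 0.5],
  [0.016, -0.002, 0.34, 0, 0, 0, 0.5],
  [0.016, -0.002, 0.35, 0, 0, 0, 0.5],
  [0.016, -0.002, 0.35, 0, 0, 0, 0.5],
])

```text
t: 14.48
tcp_pos: [0.5004, -0.169, 0.0875]
ee_rot: [0.002, 0.669, 0.743, -0.0]
contact_force: [-3.5, -1.5, 6.5]
grip_width: 0.718
grasp_force: 10.6
```

Request:
servo_tool([
  [0, 0, 0.002, 0, 0, 0, 0.88],
  [0, 0, 0.002, 0, 0, 0, 0.88],
  [0, 0, 0.002, 0, 0, 0, 0.88],
  [0, 0, -0.1, 0, 0, 0, 0.88],
  [0, 0, -0.34, 0, 0, 0, 0.88],
  [0, 0, -0.36, 0, 0, 0, 0.88],
  [0.1, 0, -0.36, 0, 0, 0, 0.88],
  [0.3, 0.1, -0.36, 0, 0, 0, 0.88],
  [0.55, 0.25, -0.36, 0, 0, 0, 0.88],
  [0.8, 0.3, -0.36, 0, 0, 0, 0.88],
  [0.8, 0.3, -0.36, 0, 0, 0, 0.88],
  [0.8, 0.3, -0.36, 0, 0, 0, 0.88],
])

```text
t: 15.48
tcp_pos: [0.5587, 0.0693, 0.2286]
ee_rot: [0.0, 0.669, 0.743, 0.0]
contact_force: [0.7, 0.3, -1.0]
grip_width: 0.877
grasp_force: 0.0
```

```bash
python3 -c "
from h import *
tubs();f=save('wrist','w6'); print(find(f,'wrist','tub0'),find(f,'wrist','primer'))
go([.586,.231,.22],-45)"
```

```text
top [(0.85, [0.5, -0.166, 0.038]), (0.67, [0.594, 0.36, -0.002]), (0.57, [0.496, -0.169, 0.005]), (0.57, [0.585, 0.234, -0.002]), (0.52, [0.312, -0.196, 0.0])]
side [(0.85, [0.6, 0.362, 0.006]), (0.74, [0.59, 0.229, -0.001]), (0.7, [0.497, -0.172, 0.045])]
15.68 [0.5583 0.0683 0.2281] [ 0.3 -0.5 -0.9]
[(0.88, [0.5, -0.173, 0.044]), (0.79, [0.589, 0.231, -0.001]), (0.71, [0.5, -0.169, 0.009]), (0.52, [0.499, -0.168, 0.026])] [(0.85, [0.529, 0.179, 0.001])]
go [0.586, 0.231, 0.22] -45 [0.4038, 0.1114, 0.0207] [-0.0001, 0.0001, 0.1414]
```

Third tub reads a base of about 42 mm (expected 40). Next is D, at (0.587, 0.231).

Request:
servo_tool([
  [0.404, 0.114, 0.02, 0, 0, 0.1414, 0.95],
  [0.404, 0.114, 0.02, 0, 0, 0.1414, 0.95],
  [0.404, 0.114, 0.02, 0, 0, 0.1414, 0.95],
  [0.404, 0.114, 0.02, 0, 0, 0.1414, 0.95],
  [0.404, 0.114, 0.02, 0, 0, 0.1414, 0.95],
  [0.404, 0.114, 0.02, 0, 0, 0.1414, 0.95],
  [0.404, 0.114, 0.02, 0, 0, 0.1414, 0.95],
  [0.404, 0.114, 0.02, 0, 0, 0.1414, 0.95],
  [0.404, 0.114, 0.02, 0, 0, 0.1414, 0.95],
])

```text
t: 16.58
tcp_pos: [0.5874, 0.2307, 0.2205]
ee_rot: [0.0, 0.924, 0.382, -0.0]
contact_force: [0.4, -1.1, -0.2]
grip_width: 0.95
grasp_force: 0.0
```

```bash
python3 -c "
from h import *
f=save('wrist','w7'); print(find(f,'wrist','tub0'),find(f,'wrist','primer'))
go([.587,.231,.049],-45)"
```

```text
[(0.97, [0.587, 0.226, 0.001]), (0.81, [0.596, 0.363, -0.0])] [(0.66, [0.532, 0.178, 0.002])]
go [0.587, 0.231, 0.049] -45 [-0.0008, -0.0004, 0.4289] [-0.0, 0.0, 0.0001]
```

View pics/w7.png

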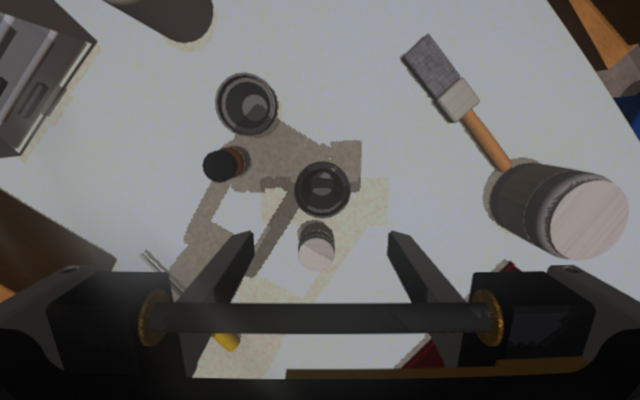

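Tub D is centred at (322,188), and the primer at (317,250) is perpendicular to the closing line. I'll descend, grip, lift and turn back.

Request:
servo_tool([
  [0, 0, 0.1, 0, 0, 0, 0.95],
  [0, 0, 0.25, 0, 0, 0, 0.95],
  [0, 0, 0.429, 0, 0, 0, 0.95],
  [0, 0, 0.429, 0, 0, 0, 0.95],
  [0, 0, 0.429, 0, 0, 0, 0.95],
  [0, 0, 0.429, 0, 0, 0, 0.95],
  [0, 0, 0.429, 0, 0, 0, 0.5],
  [0, 0, 0.429, 0, 0, 0, 0.5],
  [0, 0, 0.429, 0, 0, 0, 0.5],
  [0, 0, 0.429, 0, 0, 0, 0.5],
  [0, 0, 0.429, 0, 0, 0, 0.5],
])

```text
t: 17.65
tcp_pos: [0.5897, 0.2329, 0.0524]
ee_rot: [0.001, 0.924, 0.383, 0.003]
contact_force: [-0.0, -0.7, 7.2]
grip_width: 0.713
grasp_force: 9.9
```

```bash
python3 -c "
from h import *
go([.545,.03,.22],6)"
```

```text
go [0.545, 0.03, 0.22] 6 [-0.436, 0.2804, -0.4203] [0.0009, -0.0005, -0.1414]
```

Request:
servo_tool([
  [0, 0, -0.1, 0, 0, 0, 0.5],
  [0, 0, -0.3, 0, 0, 0, 0.5],
  [0, 0, -0.43, 0, 0, 0, 0.5],
  [0, 0, -0.43, 0, 0, 0, 0.5],
  [-0.436, 0.28, -0.43, 0, 0, -0.1414, 0.5],
  [-0.436, 0.28, -0.43, 0, 0, -0.1414, 0.5],
  [-0.436, 0.28, -0.43, 0, 0, -0.1414, 0.5],
  [-0.436, 0.28, -0.43, 0, 0, -0.1414, 0.5],
  [-0.436, 0.28, -0.43, 0, 0, -0.1414, 0.5],
  [-0.436, 0.28, -0.43, 0, 0, -0.1414, 0.5],
  [-0.436, 0.28, -0.43, 0, 0, -0.1414, 0.5],
  [-0.436, 0.28, -0.43, 0, 0, -0.1414, 0.5],
])

```text
t: 18.65
tcp_pos: [0.543, 0.0285, 0.2218]
ee_rot: [0.0, 0.668, 0.744, 0.0]
contact_force: [0.5, 0.9, -1.0]
grip_width: 0.713
grasp_force: 9.9
```

```bash
python3 -c "
from h import *
f=save('wrist','w8'); print(find(f,'wrist','tub0'))
go([.5,-.17,.105],6)"
```

```text
[(0.93, [0.501, -0.174, 0.042]), (0.67, [0.542, 0.027, 0.168]), (0.41, [0.497, -0.173, 0.01])]
go [0.5, -0.17, 0.105] 6 [-0.4847, -0.1589, 0.2914] [0.0001, 0.0, -0.0002]
```

Request:
servo_tool([
  [-0.2, -0.06, 0, 0, 0, 0, 0.5],
  [-0.484, -0.158, 0, 0, 0, 0, 0.5],
  [-0.484, -0.158, 0, 0, 0, 0, 0.5],
  [-0.484, -0.158, 0, 0, 0, 0, 0.5],
  [-0.484, -0.158, 0, 0, 0, 0, 0.5],
  [-0.484, -0.158, 0.1, 0, 0, 0, 0.5],
  [-0.484, -0.158, 0.18, 0, 0, 0, 0.5],
  [-0.484, -0.158, 0.23, 0, 0, 0, 0.5],
  [-0.484, -0.158, 0.26, 0, 0, 0, 0.5],
  [-0.484, -0.158, 0.28, 0, 0, 0, 0.5],
  [-0.484, -0.158, 0.295, 0, 0, 0, 0.5],
  [-0.484, -0.158, 0.295, 0, 0, 0, 0.5],
])

```text
t: 19.75
tcp_pos: [0.502, -0.1697, 0.1047]
ee_rot: [0.001, 0.669, 0.743, 0.0]
contact_force: [-0.1, -0.2, -0.1]
grip_width: 0.706
grasp_force: 10.0
```

Request:
servo_tool([
  [0, 0, 0.005, 0, 0, 0, 0.5],
  [0, 0, 0.01, 0, 0, 0, 0.5],
  [0, 0, 0.01, 0, 0, 0, 0.5],
])

```text
t: 20.0
tcp_pos: [0.5023, -0.1704, 0.1032]
ee_rot: [0.002, 0.669, 0.743, -0.0]
contact_force: [-4.8, 0.9, 14.6]
grip_width: 0.703
grasp_force: 12.7
```

Request:
servo_tool([
  [0, 0, 0.005, 0, 0, 0, 0.88],
  [0, 0, 0.005, 0, 0, 0, 0.88],
  [0, 0, 0.005, 0, 0, 0, 0.88],
  [0, 0, -0.1, 0, 0, 0, 0.88],
  [0, 0, -0.34, 0, 0, 0, 0.88],
  [0, 0, -0.34, 0, 0, 0, 0.88],
  [0.1, 0, -0.34, 0, 0, 0, 0.88],
  [0.3, 0.1, -0.34, 0, 0, 0, 0.88],
  [0.55, 0.25, -0.34, 0, 0, 0, 0.88],
  [0.8, 0.3, -0.34, 0, 0, 0, 0.88],
  [0.8, 0.3, -0.34, 0, 0, 0, 0.88],
  [0.8, 0.3, -0.34, 0, 0, 0, 0.88],
])

```text
t: 21.0
tcp_pos: [0.5621, 0.0702, 0.2368]
ee_rot: [0.002, 0.669, 0.743, 0.001]
contact_force: [0.2, -0.7, 0.3]
grip_width: 0.883
grasp_force: 0.0
```

```bash
python3 -c "
from h import *
tubs();f=save('wrist','w9'); print(find(f,'wrist','tub0'),find(f,'wrist','glue'),find(f,'wrist','spray'))
go([.597,.361,.23],-45)"
```

```text
top [(0.76, [0.498, -0.171, 0.054]), (0.72, [0.591, 0.359, -0.0]), (0.59, [0.504, -0.17, 0.038]), (0.42, [0.497, -0.168, 0.004])]
side [(0.57, [0.601, 0.362, 0.005]), (0.52, [0.502, -0.171, 0.057])]
21.2 [0.5615 0.0692 0.236 ] [-0.8  1.  -0.6]
[(0.84, [0.502, -0.172, 0.058]), (0.59, [0.502, -0.17, 0.026]), (0.56, [0.5, -0.173, 0.041]), (0.55, [0.5, -0.172, 0.01])] [] []
go [0.597, 0.361, 0.23] -45 [0.7233, 0.165, 0.0131] [0.0001, 0.0, 0.1413]
```

Request:
servo_tool([
  [0.723, 0.165, 0.01, 0, 0, 0.1413, 0.9],
  [0.723, 0.165, 0.01, 0, 0, 0.1413, 0.95],
  [0.723, 0.165, 0.01, 0, 0, 0.1413, 0.95],
  [0.723, 0.165, 0.01, 0, 0, 0.1413, 0.95],
  [0.723, 0.165, 0.01, 0, 0, 0.1413, 0.95],
  [0.723, 0.165, 0.01, 0, 0, 0.1413, 0.95],
  [0.723, 0.165, 0.01, 0, 0, 0.1413, 0.95],
  [0.723, 0.165, 0.01, 0, 0, 0.1413, 0.95],
  [0.723, 0.165, 0.01, 0, 0, 0.1413, 0.95],
  [0.723, 0.165, 0.01, 0, 0, 0.1413, 0.95],
  [0.723, 0.165, 0.01, 0, 0, 0.1413, 0.95],
])

```text
t: 22.32
tcp_pos: [0.5968, 0.3602, 0.2308]
ee_rot: [0.0, 0.924, 0.383, -0.0]
contact_force: [0.1, -0.9, -0.2]
grip_width: 0.948
grasp_force: 0.0
```

```bash
python3 -c "
from h import *
f=save('wrist','w10'); print(find(f,'wrist','tub0'),find(f,'wrist','glue'),find(f,'wrist','spray'))
go([.597,.361,.05],-45)"
```

```text
[(0.68, [0.597, 0.359, 0.004])] [(0.58, [0.533, 0.33, -0.005]), (0.24, [0.777, 0.012, -0.001])] [(0.67, [0.624, 0.497, 0.003])]
go [0.597, 0.361, 0.05] -45 [0.001, -0.0005, 0.4534] [0.0, -0.0, 0.0]
```

Request:
servo_tool([
  [0, 0, 0.1, 0, 0, 0, 0.95],
  [0, 0, 0.25, 0, 0, 0, 0.95],
  [0, 0, 0.453, 0, 0, 0, 0.95],
  [0, 0, 0.453, 0, 0, 0, 0.95],
  [0, 0, 0.453, 0, 0, 0, 0.95],
  [0, 0, 0.453, 0, 0, 0, 0.95],
  [0, 0, 0.453, 0, 0, 0, 0.5],
  [0, 0, 0.453, 0, 0, 0, 0.5],
  [0, 0, 0.453, 0, 0, 0, 0.5],
  [0, 0, 0.453, 0, 0, 0, 0.5],
  [0, 0, 0.453, 0, 0, 0, 0.5],
])

```text
t: 23.43
tcp_pos: [0.5989, 0.3632, 0.0534]
ee_rot: [0.0, 0.923, 0.384, 0.003]
contact_force: [0.5, -0.1, 5.3]
grip_width: 0.73
grasp_force: 10.0
```

Request:
servo_tool([
  [0, 0, -0.1, 0, 0, 0, 0.5],
  [0, 0, -0.3, 0, 0, 0, 0.5],
  [0, 0, -0.45, 0, 0, 0, 0.5],
  [0, 0, -0.45, 0, 0, 0, 0.5],
  [-0.7, 0.5, -0.45, 0, 0, -0.1414, 0.5],
  [-0.7, 0.5, -0.45, 0, 0, -0.1414, 0.5],
  [-0.7, 0.5, -0.45, 0, 0, -0.1414, 0.5],
  [-0.7, 0.5, -0.45, 0, 0, -0.1414, 0.5],
  [-0.7, 0.5, -0.45, 0, 0, -0.1414, 0.5],
  [-0.7, 0.5, -0.45, 0, 0, -0.1414, 0.5],
  [-0.7, 0.5, -0.45, 0, 0, -0.1414, 0.5],
  [-0.7, 0.5, -0.45, 0, 0, -0.1414, 0.5],
])

```text
t: 24.43
tcp_pos: [0.5432, 0.0415, 0.2297]
ee_rot: [0.0, 0.667, 0.745, 0.001]
contact_force: [1.4, -0.2, -1.0]
grip_width: 0.723
grasp_force: 10.0
```

```bash
python3 -c "
from h import *
f=save('wrist','w11'); print(find(f,'wrist','tub0'))
go([.501,-.171,.23],6)"
```

```text
[(0.98, [0.539, 0.04, 0.178]), (0.58, [0.498, -0.172, 0.057]), (0.51, [0.501, -0.173, 0.044])]
go [0.501, -0.171, 0.23] 6 [-0.5079, -0.1567, 0.0011] [0.0002, 0.0004, -0.001]
```

Request:
servo_tool([
  [-0.2, -0.06, 0, 0, 0, 0, 0.5],
  [-0.505, -0.156, 0, 0, 0, -0.001, 0.5],
  [-0.505, -0.156, 0, 0, 0, -0.001, 0.5],
  [-0.505, -0.156, 0, 0, 0, -0.001, 0.5],
  [-0.505, -0.156, 0, 0, 0, -0.001, 0.5],
  [-0.505, -0.156, 0.08, 0, 0, -0.001, 0.5],
  [-0.505, -0.156, 0.15, 0, 0, -0.001, 0.5],
  [-0.505, -0.156, 0.2, 0, 0, -0.001, 0.5],
  [-0.505, -0.156, 0.235, 0, 0, -0.001, 0.5],
  [-0.505, -0.156, 0.26, 0, 0, -0.001, 0.5],
  [-0.505, -0.156, 0.275, 0, 0, -0.001, 0.5],
  [-0.505, -0.156, 0.278, 0, 0, -0.001, 0.5],
])

```text
t: 25.53
tcp_pos: [0.505, -0.1656, 0.1204]
ee_rot: [0.002, 0.666, 0.746, 0.0]
contact_force: [-1.9, 0.8, 11.6]
grip_width: 0.725
grasp_force: 10.1
```

Request:
servo_tool([
  [0, 0, 0, 0, 0, 0, 0.88],
  [0, 0, 0, 0, 0, 0, 0.88],
  [0, 0, 0, 0, 0, 0, 0.88],
  [0, 0, -0.1, 0, 0, 0, 0.88],
  [-0.012, -0.01, -0.1, 0, 0, 0, 0.69],
  [-0.012, -0.01, -0.1, 0, 0, 0, 0.69],
  [-0.012, -0.01, -0.1, 0, 0, 0, 0.69],
  [-0.012, -0.01, -0.1, 0, 0, 0, 0.69],
  [-0.012, -0.01, -0.06, 0, 0, 0, 0.69],
  [-0.012, -0.01, -0.035, 0, 0, 0, 0.69],
  [-0.012, -0.01, -0.03, 0, 0, 0, 0.69],
  [-0.012, -0.01, -0.03, 0, 0, 0, 0.69],
])

```text
t: 26.53
tcp_pos: [0.5038, -0.1713, 0.1325]
ee_rot: [0.005, 0.667, 0.745, 0.002]
contact_force: [2.0, 1.1, 12.2]
grip_width: 0.693
grasp_force: 6.0
```

Request:
servo_tool([
  [0, 0, -0.1, 0, 0, 0, 0.69],
  [0, 0, -0.2, 0, 0, 0, 0.69],
  [0, 0, -0.3, 0, 0, 0, 0.3],
  [0, 0, -0.4, 0, 0, 0, 0],
  [0, 0, -0.53, 0, 0, 0, 0],
  [0, 0, -0.53, 0, 0, 0, 0],
  [0, 0, -0.53, 0, 0, 0, 0],
])

```text
t: 27.12
tcp_pos: [0.5012, -0.1707, 0.3453]
ee_rot: [0.003, 0.667, 0.745, 0.001]
contact_force: [-0.3, 0.3, -0.6]
grip_width: 0.373
grasp_force: 0.0
```

```bash
python3 -c "
from h import *
tubs();f=save('wrist','w12'); print(find(f,'wrist','tub0'))
for c in ['top','side','wrist']:
  for t in ['lid_hinge','lid_front','hasp_hinge','hasp_end','toolbox']: print(c,t,find(cams.grab_frame(c),c,t)[:1])
go([.465,-.32,.35],-82)"
```

```text
top [(0.59, [0.501, -0.172, 0.072]), (0.45, [0.498, -0.171, 0.004])]
side [(0.86, [0.507, -0.168, 0.074])]
27.32 [ 0.4981 -0.1692  0.3379] [-0.4  0.4  0.2]
[]
top lid_hinge []
top lid_front [(0.97, [0.585, -0.346, 0.258])]
top hasp_hinge [(0.65, [0.576, -0.325, 0.27])]
top hasp_end [(0.48, [0.578, -0.326, 0.34])]
top toolbox [(0.61, [0.554, -0.165, -0.001])]
side lid_hinge []
side lid_front [(0.83, [0.581, -0.348, 0.261])]
side hasp_hinge [(0.82, [0.577, -0.327, 0.276])]
side hasp_end []
side toolbox []
wrist lid_hinge [(0.77, [0.565, -0.255, 0.102])]
wrist lid_front []
wrist hasp_hinge []
wrist hasp_end []
wrist toolbox [(0.81, [0.557, -0.164, -0.0])]
go [0.465, -0.32, 0.35] -82 [-0.3631, -0.1274, -0.0208] [0.0, -0.0, 0.2455]
```

View pics/w12.png

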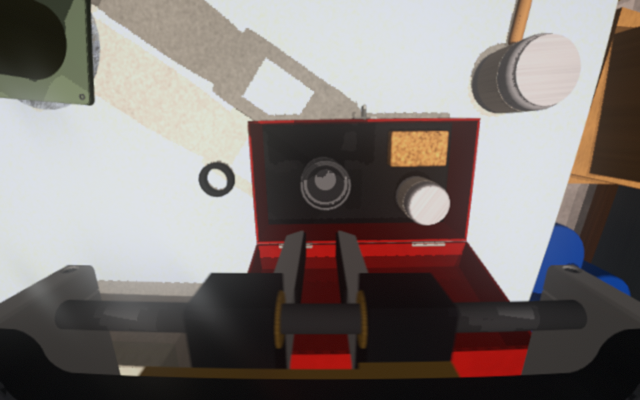

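The wrist view shows the stack upright and concentric at (326,183) in the well; the top tub's base reads 72–74 mm (expected 72). Next I'll shut the lid from behind, with the tool swung to the lid's near end.

Request:
servo_tool([
  [-0.36, -0.127, -0.03, 0, 0, 0.2455, 0],
  [-0.36, -0.127, -0.03, 0, 0, 0.2455, 0],
  [-0.36, -0.127, -0.03, 0, 0, 0.2455, 0],
  [-0.36, -0.127, -0.03, 0, 0, 0.2455, 0],
  [-0.36, -0.127, -0.03, 0, 0, 0.2455, 0],
  [-0.36, -0.127, -0.03, 0, 0, 0.2455, 0],
  [-0.36, -0.127, -0.03, 0, 0, 0.2455, 0],
  [-0.36, -0.127, -0.03, 0, 0, 0.2455, 0],
  [-0.36, -0.127, -0.03, 0, 0, 0.2455, 0],
  [-0.36, -0.127, -0.03, 0, 0, 0.2455, 0],
  [-0.36, -0.127, -0.03, 0, 0, 0.2455, 0],
  [-0.36, -0.127, -0.03, 0, 0, 0.2455, 0],
])

```text
t: 29.92
tcp_pos: [0.465, -0.3187, 0.3536]
ee_rot: [-0.0, 0.996, 0.088, -0.0]
contact_force: [0.6, 0.3, -0.1]
grip_width: 0.006
grasp_force: 0.0
```

```bash
python3 -c "
from h import *
f=save('side','s13')
go([.478,-.405,.35],-82);go([.478,-.405,.226],-82)"
```

```text
go [0.478, -0.405, 0.35] -82 [-0.0049, 0.2179, 0.0091] [-0.0, 0.0, 0.0052]
go [0.478, -0.405, 0.226] -82 [-0.0049, 0.2179, 0.3191] [-0.0, 0.0, 0.0052]
```

View pics/s13.png

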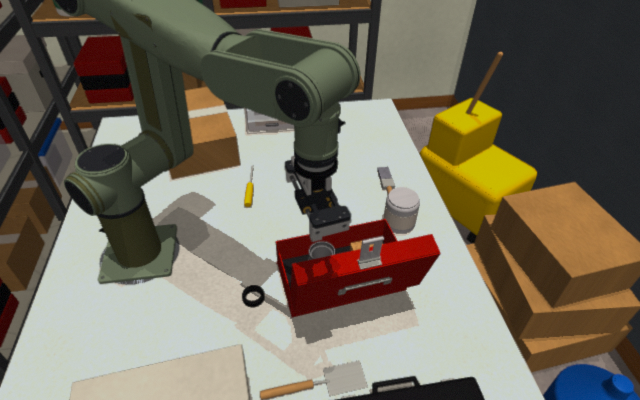

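The side view shows the arm clear of everything, the hand above the lid's left end at (330,215), and open space behind the lid at (340,330), with the scraper and case further off at the bottom.

Request:
servo_tool([
  [-0.005, 0.1, 0, 0, 0, 0.005, 0],
  [-0.005, 0.218, 0, 0, 0, 0.005, 0],
  [-0.005, 0.218, 0, 0, 0, 0.005, 0],
  [-0.005, 0.218, 0, 0, 0, 0.005, 0],
  [-0.005, 0.218, 0.05, 0, 0, 0.005, 0],
  [-0.005, 0.218, 0.12, 0, 0, 0.005, 0],
  [-0.005, 0.218, 0.2, 0, 0, 0.005, 0],
  [-0.005, 0.218, 0.28, 0, 0, 0.005, 0],
  [-0.005, 0.218, 0.32, 0, 0, 0.005, 0],
  [-0.005, 0.218, 0.32, 0, 0, 0.005, 0],
])

```text
t: 30.8
tcp_pos: [0.4766, -0.4009, 0.2205]
ee_rot: [-0.004, 0.997, 0.076, -0.003]
contact_force: [0.1, 0.1, -1.0]
grip_width: 0.009
grasp_force: 0.0
```

```bash
cat > lid.py <<'E'
from h import *
# tip path: lid outer face contact; hinge H, toolbox axes
a=np.deg2rad(8); X=np.array([np.sin(a),-np.cos(a)]); 
f=save('wrist','w14')
H=np.array([.565,-.2535])-.110*np.array([np.cos(a),np.sin(a)])
o=arm.get_obs(); T=R.from_quat(o['ee_rot'],scalar_first=True); print(o['tcp_pos'].__repr__(),np.round(o['contact_force'],1))
for th in np.arange(1.83,-.01,-.12):
    # contact 165 along the lid, tip corner (half 12.5) on the outer face; tip 11 mm ahead of TCP
    x=-165*np.cos(th)+50*np.sin(th)+12.5*np.sin(max(th,0.0)); z=165*np.sin(th)+50*np.cos(th)
    if th>1.57: z-=15
    p=np.r_[H+X*x/1000,.098+z/1000+.011]
    print(round(th,2),p.round(3),(T.inv().apply(p-o['tcp_pos'])/.4).round(3).tolist())
E
python3 lid.py
```

```text
array([ 0.47785099, -0.40232972,  0.22355895]) [ 0.  -0.3 -0.1]
1.83 [ 0.47  -0.371  0.241] [-0.007, -0.082, -0.042]
1.71 [ 0.468 -0.353  0.25 ] [-0.006, -0.127, -0.067]
1.59 [ 0.465 -0.334  0.258] [-0.005, -0.174, -0.085]
1.47 [ 0.462 -0.314  0.278] [-0.005, -0.225, -0.135]
1.35 [ 0.46  -0.293  0.281] [-0.004, -0.277, -0.142]
1.23 [ 0.457 -0.273  0.281] [-0.004, -0.33, -0.143]
1.11 [ 0.454 -0.252  0.279] [-0.003, -0.382, -0.137]
0.99 [ 0.451 -0.231  0.274] [-0.002, -0.435, -0.125]
0.87 [ 0.448 -0.211  0.267] [-0.001, -0.485, -0.107]
0.75 [ 0.445 -0.191  0.258] [-0.001, -0.534, -0.084]
0.63 [ 0.443 -0.173  0.247] [0.0, -0.58, -0.055]
0.51 [ 0.44  -0.156  0.233] [0.001, -0.622, -0.021]
0.39 [ 0.438 -0.141  0.218] [0.001, -0.66, 0.017]
0.27 [ 0.436 -0.128  0.201] [0.002, -0.694, 0.059]
0.15 [ 0.435 -0.116  0.183] [0.002, -0.722, 0.105]
0.03 [ 0.433 -0.107  0.164] [0.003, -0.745, 0.153]
```

Request:
servo_tool([
  [-0.006, -0.08, -0.02, 0, 0, 0, 0],
  [-0.006, -0.127, -0.05, 0, 0, 0, 0],
  [-0.005, -0.174, -0.07, 0, 0, 0, 0],
  [-0.005, -0.225, -0.11, 0, 0, 0, 0],
  [-0.004, -0.277, -0.122, 0, 0, 0, 0],
  [-0.004, -0.33, -0.123, 0, 0, 0, 0],
  [-0.003, -0.382, -0.117, 0, 0, 0, 0],
  [-0.002, -0.435, -0.105, 0, 0, 0, 0],
  [-0.002, -0.435, -0.105, 0, 0, 0, 0],
])

```text
t: 31.6
tcp_pos: [0.4527, -0.2303, 0.271]
ee_rot: [0.001, 0.997, 0.077, 0.002]
contact_force: [-0.2, -0.3, 0.0]
grip_width: 0.003
grasp_force: 0.0
```

```bash
sed -i "s/'w14'/'w15'/" lid.py; python3 lid.py | tail -9; python3 -c "
from h import *
f=save('side','s15')
for c in ['top','side']:
  for t in ['lid_front','hasp_hinge','hasp_end']: print(c,t,find(cams.grab_frame(c),c,t)[:1])
print(arm.get_obs()['contact_force'],arm.get_obs()['tcp_pos'])"
```

```text
0.99 [ 0.451 -0.231  0.274] [-0.004, -0.003, -0.01]
0.87 [ 0.448 -0.211  0.267] [-0.004, -0.054, 0.008]
0.75 [ 0.445 -0.191  0.258] [-0.003, -0.103, 0.031]
0.63 [ 0.443 -0.173  0.247] [-0.002, -0.149, 0.059]
0.51 [ 0.44  -0.156  0.233] [-0.002, -0.192, 0.093]
0.39 [ 0.438 -0.141  0.218] [-0.001, -0.23, 0.131]
0.27 [ 0.436 -0.128  0.201] [-0.001, -0.264, 0.172]
0.15 [ 0.435 -0.116  0.183] [-0.001, -0.293, 0.218]
0.03 [ 0.433 -0.107  0.164] [-0.001, -0.316, 0.265]
top lid_front [(0.74, [0.561, -0.198, 0.277])]
top hasp_hinge [(0.49, [0.56, -0.172, 0.268])]
top hasp_end [(0.75, [0.55, -0.126, 0.321])]
side lid_front [(0.78, [0.559, -0.194, 0.28])]
side hasp_hinge [(0.9, [0.558, -0.175, 0.275])]
side hasp_end [(0.89, [0.552, -0.13, 0.32])]
[0.19373772 0.04756532 0.25311961] [ 0.4518614  -0.23311907  0.26748631]
```

View pics/s15.png

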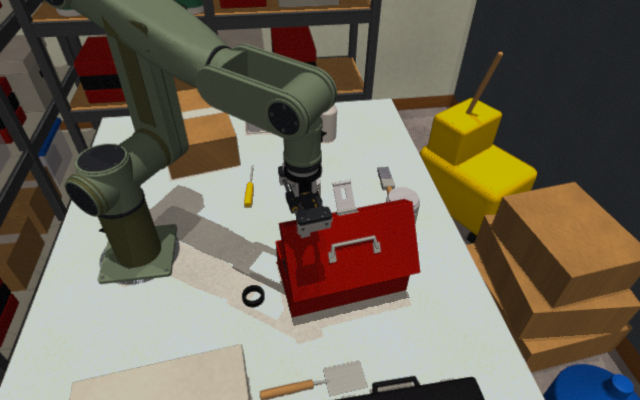

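The lid is past upright, its top face at (345,240) in the side view and the hasp standing out at (345,195). I'll carry on to shut.

Request:
servo_tool([
  [-0.004, -0.054, 0.02, 0, 0, 0, 0],
  [-0.003, -0.103, 0.045, 0, 0, 0, 0],
  [-0.002, -0.149, 0.075, 0, 0, 0, 0],
  [-0.002, -0.192, 0.107, 0, 0, 0, 0],
  [-0.001, -0.23, 0.143, 0, 0, 0, 0],
  [-0.001, -0.264, 0.183, 0, 0, 0, 0],
  [-0.001, -0.285, 0.225, 0, 0, 0, 0],
  [-0.001, -0.29, 0.265, 0, 0, 0, 0],
  [-0.001, -0.29, 0.28, 0, 0, 0, 0],
  [-0.001, -0.29, 0.29, 0, 0, 0, 0],
  [-0.001, -0.29, 0.295, 0, 0, 0, 0],
])

```text
t: 33.22
tcp_pos: [0.4344, -0.1171, 0.1604]
ee_rot: [-0.001, 0.997, 0.076, -0.001]
contact_force: [-27.8, 15.5, 75.5]
grip_width: 0.006
grasp_force: 38.0
```

Request:
servo_tool([
  [0, 0, -0.05, 0, 0, 0, 0],
  [0, 0, -0.2, 0, 0, 0, 0],
  [0, 0, -0.2, 0, 0, 0, 0],
  [0, 0, -0.2, 0, 0, 0, 0],
])

```text
t: 33.55
tcp_pos: [0.4376, -0.12, 0.2355]
ee_rot: [0.003, 0.997, 0.075, 0.005]
contact_force: [0.5, -0.6, 0.8]
grip_width: 0.007
grasp_force: 0.0
```

```bash
python3 -c "
from h import *
f=save('side','s16')
for c in ['top','side','wrist']:
  for t in ['lid_front','hasp_hinge','hasp_end','toolbox']: print(c,t,find(cams.grab_frame(c),c,t)[:1])
print(arm.get_obs()['contact_force'],arm.get_obs()['tcp_pos'])"
```

```text
top lid_front [(0.72, [0.544, -0.077, 0.148])]
top hasp_hinge [(0.67, [0.548, -0.068, 0.125])]
top hasp_end [(0.64, [0.536, -0.001, 0.121])]
top toolbox [(0.63, [0.554, -0.162, 0.002])]
side lid_front [(0.9, [0.547, -0.075, 0.15])]
side hasp_hinge []
side hasp_end [(0.48, [0.537, -0.003, 0.119])]
side toolbox [(0.88, [0.557, -0.164, -0.001])]
wrist lid_front [(0.91, [0.545, -0.077, 0.153])]
wrist hasp_hinge [(0.71, [0.547, -0.07, 0.126])]
wrist hasp_end [(0.9, [0.542, -0.005, 0.119])]
wrist toolbox [(0.82, [0.557, -0.167, 0.002])]
[ 0.37124124 -0.69950029  0.21973379] [ 0.43412255 -0.11834061  0.22972414]
```

View pics/s16.png

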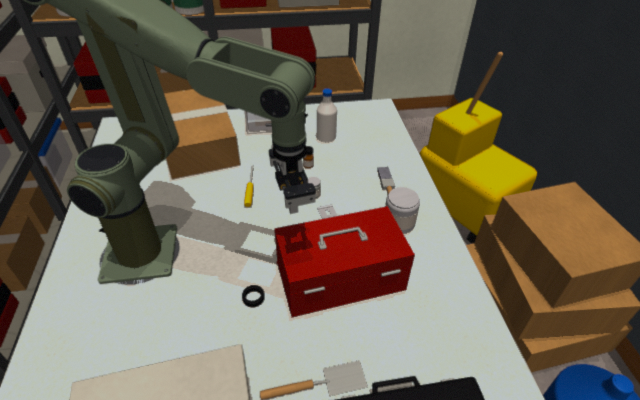

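The side view shows the lid shut square on the box, and the hasp at (327,212) sticking straight out from the front. I'll turn the tool back and straddle the staple line with the fingers about 16 mm apart.

```bash
cat > hasp.py <<'E'
from h import *
import sys
a=np.deg2rad(7); n=np.array([-np.sin(a),np.cos(a)]); H=np.array([.5465,-.069])
o=arm.get_obs(); T=R.from_quat(o['ee_rot'],scalar_first=True)
print(np.round(o['tcp_pos'],4),'u,v',((np.array(o['tcp_pos'])[:2]-H)@n).round(4),((np.array(o['tcp_pos'])[:2]-H)@[n[1],-n[0]]).round(4))
go(np.r_[H+n*.064,.23].tolist(),7)
for u,z in [(64,160),(64,125),(64,114),(60,104),(53,94),(45,86),(36,79),(25,75),(17,73),(12,73),(9,73)]:
    p=np.r_[H+n*u/1000,z/1000+.011]; print(u,z,(T.inv().apply(p-o['tcp_pos'])/.4).round(3).tolist())
E
python3 hasp.py|head -2
```

```text
[ 0.4341 -0.1183  0.2297] u,v -0.0353 -0.1176
go [0.5387003620220705, -0.005477046294955393, 0.23] 7 [0.3009, -0.2397, -0.0007] [0.0, -0.0, -0.2455]
```

Request:
servo_tool([
  [0.301, -0.24, 0, 0, 0, -0.2455, 0.17],
  [0.301, -0.24, 0, 0, 0, -0.2455, 0.17],
  [0.301, -0.24, 0, 0, 0, -0.2455, 0.17],
  [0.301, -0.24, 0, 0, 0, -0.2455, 0.17],
  [0.301, -0.24, 0, 0, 0, -0.2455, 0.17],
  [0.301, -0.24, 0, 0, 0, -0.2455, 0.17],
  [0.301, -0.24, 0, 0, 0, -0.2455, 0.17],
  [0.301, -0.24, 0, 0, 0, -0.2455, 0.17],
  [0.301, -0.24, 0, 0, 0, -0.2455, 0.17],
  [0.301, -0.24, 0, 0, 0, -0.2455, 0.17],
  [0.301, -0.24, 0, 0, 0, -0.2455, 0.17],
  [0.301, -0.24, 0, 0, 0, -0.2455, 0.17],
])

```text
t: 35.8
tcp_pos: [0.5387, -0.0053, 0.2296]
ee_rot: [-0.0, 0.676, 0.737, -0.0]
contact_force: [0.5, 0.2, 0.3]
grip_width: 0.17
grasp_force: 0.0
```

```bash
python3 -c "
from h import *
f=save('wrist','w17')
for t in ['lid_front','hasp_hinge','hasp_end']: print(t,find(f,'wrist',t)[:1])
f=cams.grab_frame('side')
for t in ['lid_front','hasp_hinge','hasp_end']: print(t,find(f,'side',t)[:1])
"; python3 hasp.py
```

```text
lid_front [(0.63, [0.543, -0.074, 0.153])]
hasp_hinge [(0.58, [0.546, -0.069, 0.126])]
hasp_end [(0.69, [0.54, -0.004, 0.118])]
lid_front [(0.7, [0.548, -0.074, 0.154])]
hasp_hinge [(0.75, [0.545, -0.066, 0.134])]
hasp_end [(0.58, [0.539, -0.002, 0.12])]
[ 0.5387 -0.0054  0.2297] u,v 0.0641 0.0
go [0.5387003620220705, -0.005477046294955393, 0.23] 7 [-0.0003, -0.0001, -0.0009] [-0.0, -0.0, -0.0069]
64 160 [-0.0, -0.0, 0.147]
64 125 [-0.0, -0.0, 0.234]
64 114 [-0.0, -0.0, 0.262]
60 104 [-0.01, 0.0, 0.287]
53 94 [-0.028, 0.001, 0.312]
45 86 [-0.048, 0.002, 0.332]
36 79 [-0.07, 0.003, 0.349]
25 75 [-0.098, 0.004, 0.359]
17 73 [-0.118, 0.005, 0.364]
12 73 [-0.13, 0.006, 0.364]
9 73 [-0.138, 0.006, 0.364]
```

View pics/w17.png

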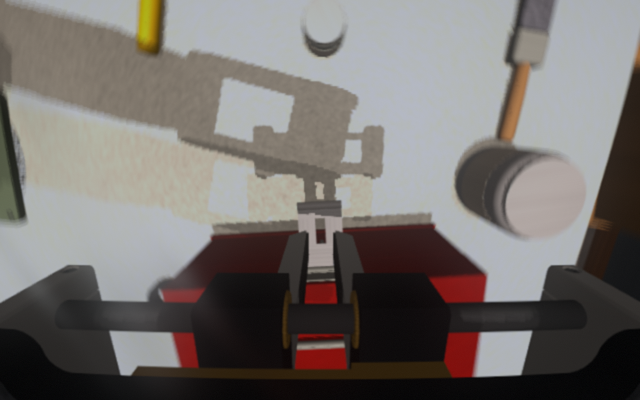

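The wrist view shows the hasp at (320,235), its slot centred between the two fingertips at (297,240) and (343,240). I'll press down along the arc.

Request:
servo_tool([
  [0, 0, 0.1, 0, 0, 0, 0.17],
  [0, 0, 0.18, 0, 0, 0, 0.17],
  [0, 0, 0.234, 0, 0, 0, 0.17],
  [0, 0, 0.262, 0, 0, 0, 0.17],
  [-0.01, 0, 0.287, 0, 0, 0, 0.17],
  [-0.028, 0.001, 0.312, 0, 0, 0, 0.17],
  [-0.048, 0.002, 0.332, 0, 0, 0, 0.17],
  [-0.07, 0.003, 0.349, 0, 0, 0, 0.17],
  [-0.07, 0.003, 0.349, 0, 0, 0, 0.17],
])

```text
t: 36.95
tcp_pos: [0.5424, -0.0352, 0.0895]
ee_rot: [0.0, 0.679, 0.734, -0.0]
contact_force: [0.1, -0.4, -0.2]
grip_width: 0.169
grasp_force: 0.0
```

```bash
python3 hasp.py | tail -5; python3 -c "
from h import *
f=cams.grab_frame('wrist')
print(find(f,'wrist','hasp_end')[:1])"
```

```text
36 79 [0.005, -0.0, -0.001]
25 75 [-0.023, 0.001, 0.009]
17 73 [-0.043, 0.002, 0.014]
12 73 [-0.055, 0.002, 0.014]
9 73 [-0.063, 0.003, 0.014]
[(0.92, [0.541, -0.042, 0.07])]
```

Hasp end has followed down (z = 70 mm). Now I'll push it flat.

Request:
servo_tool([
  [-0.023, 0.001, 0.009, 0, 0, 0, 0.17],
  [-0.035, 0.001, 0.012, 0, 0, 0, 0.17],
  [-0.043, 0.002, 0.014, 0, 0, 0, 0.17],
  [-0.05, 0.002, 0.014, 0, 0, 0, 0.17],
  [-0.055, 0.002, 0.014, 0, 0, 0, 0.17],
  [-0.06, 0.002, 0.014, 0, 0, 0, 0.17],
  [-0.06, 0.002, 0.014, 0, 0, 0, 0.17],
])

```text
t: 37.63
tcp_pos: [0.5449, -0.0572, 0.0845]
ee_rot: [0.0, 0.678, 0.735, 0.0]
contact_force: [0.2, -0.2, -0.4]
grip_width: 0.168
grasp_force: 0.2
```

```bash
python3 hasp.py | head -1; python3 -c "
from h import *
f=cams.grab_frame('wrist')
print(find(f,'wrist','hasp_end')[:1])"
```

```text
[ 0.5449 -0.0572  0.0845] u,v 0.0119 -0.0001
[]
```

Almost no force yet, so I'll push on in small steps.

Request:
servo_tool([
  [-0.006, 0, 0, 0, 0, 0, 0.17],
  [-0.012, 0, 0, 0, 0, 0, 0.17],
  [-0.012, 0, 0, 0, 0, 0, 0.17],
])

```text
t: 37.98
tcp_pos: [0.5448, -0.0573, 0.0846]
ee_rot: [-0.003, 0.678, 0.735, 0.003]
contact_force: [-0.2, 14.1, 3.5]
grip_width: 0.17
grasp_force: 6.7
```

Request:
servo_tool([
  [0.05, 0, 0, 0, 0, 0, 0.17],
  [0.12, 0, 0, 0, 0, 0, 0.17],
  [0.2, 0, 0, 0, 0, 0, 0.17],
  [0.25, 0, -0.1, 0, 0, 0, 0.17],
  [0.3, 0, -0.3, 0, 0, 0, 0.17],
  [0.3, 0, -0.4, 0, 0, 0, 0.17],
  [0.3, 0, -0.4, 0, 0, 0, 0.17],
  [0.3, 0, -0.4, 0, 0, 0, 0.17],
])

```text
t: 38.65
tcp_pos: [0.5411, 0.0586, 0.255]
ee_rot: [0.007, 0.678, 0.735, 0.006]
contact_force: [1.3, -0.6, 1.9]
grip_width: 0.171
grasp_force: 0.0
```

```bash
python3 -c "
from h import *
f=save('wrist','w18')
for t in ['lid_front','hasp_hinge','hasp_end','tub0']: print(t,find(f,'wrist',t)[:2])
f=save('top','t18')
for t in ['lid_front','hasp_hinge','hasp_end','tub0','primer','glue','tape','tin','spray']: print(t,find(f,'top',t)[:2])
"
```

```text
lid_front [(0.72, [0.546, -0.078, 0.155])]
hasp_hinge [(0.77, [0.544, -0.071, 0.126])]
hasp_end [(0.92, [0.548, -0.068, 0.064])]
tub0 []
lid_front [(0.67, [0.547, -0.077, 0.145])]
hasp_hinge [(0.41, [0.546, -0.066, 0.128]), (0.39, [0.545, -0.066, 0.066])]
hasp_end [(0.59, [0.544, -0.065, 0.067]), (0.43, [0.545, -0.064, 0.128])]
tub0 []
primer [(0.66, [0.53, 0.185, 0.004])]
glue [(0.44, [0.528, 0.338, -0.001])]
tape [(0.57, [0.317, -0.196, 0.0])]
tin [(0.94, [0.776, 0.017, -0.0])]
spray [(0.68, [0.62, 0.505, -0.002])]
```

View pics/w18.png

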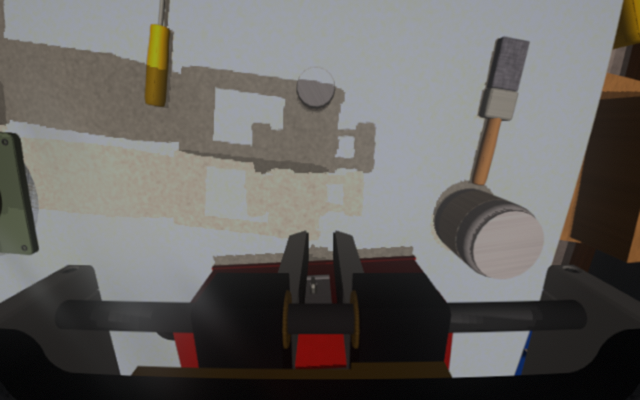

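View pics/t18.png

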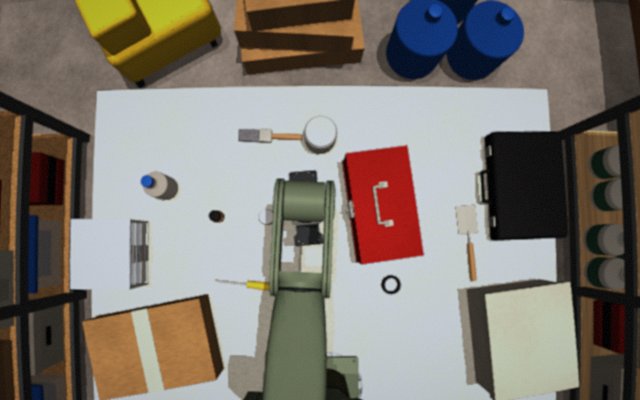

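The wrist view shows the staple poking through the hasp's slot at (315,285), with the hasp end directly under its hinge. The top view shows the box shut, no loose tubs left and the other things in place, so I'll hand in.

```bash
python3 -c "
from h import *
print(workorder.hand_in())"
```

```text
the job is handed in; nothing more can be done
None
```

I nested all five tubs that were present in the well, then shut the lid and pressed the hasp flat over the staple, and handed the job in at about 39 s; no result came back.

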